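# Change over the curing box

## Task

Change over the curing box: take every round cured disc out of the open box and lay it flat on the wooden board, and put every oblong bar into the box. Then push the heavy hood all the way down, gently, so that it closes without slamming. Once it is shut, turn the timer dial clockwise to its end stop; leave the bottles, cup, jar, tin and spatula as they are.

Things in the scene. Friction and masses are not known exactly. Their poses are not given: they have to be found in the camera images.
- cure_box: White open-topped curing box, fixed to the table. Outside 214 mm (its x) by 184 mm (its y) by 60 mm high, walls 7 mm, floor 6 mm thick. Origin: centre of its underside, z up. The hood is hinged along its +y rim (the left one seen from the robot).
- hood (a joint): Angle of the hood in rad: 0 is shut, flat on the rim; about 1.57 is upright; it starts open at 1.58 to 1.82 (leaning away from the box) and its stop is at 1.9. It weighs about 0.9 kg; the hinge is stiff (about 1 N m of friction), so the hood stays where it is left at any angle and must be pushed all the way. Reaching the rim (below 0.25 rad) faster than 1 rad/s is a slam.
- hood_hinge (a point): Point on the hinge axis, midway along it: in the box's frame at x 0, y +92 mm, z 60.5 mm; the axis runs along the box's x. The point turns with the hood: its -y axis runs from the hinge to the free edge, its z axis is the normal of the outer face. Shut, the hood is a slab 222 mm (along the hinge) by 190 mm (from the hinge to the box's -y), 22 mm thick, its underside at the hinge's height.
- hood_edge (a point): Middle of the hood's free edge on its outer face, 190 mm from the hinge and 22 mm above the underside; turns with the hood, axes as hood_hinge. The outer face also carries a grey lamp housing, 150 mm along the hinge, from 25 to 115 mm from the hinge, 22 mm proud; from 115 to 190 mm the face is plain and may be pushed on.
- timer_unit: White timer console, 120 by 100 by 40 mm high, fixed to the table. Origin: centre of its underside.
- timer (a joint): Angle of the timer dial in rad, growing clockwise seen from above; 0.1 to 0.7 at the start, end stop at 2.4. Stays where it is left; turning it takes about 0.06 N m.
- timer_grip (a point): On the dial's upright axis in the middle of its grip, 77 mm above the table. The grip is a black bar 47 mm long (along this point's x axis, which turns with the dial), 14 mm wide and 32 mm high (top 84 mm above the table), over a disc of 25 mm radius. A white mark on its top lies towards the point's -x.
- board: Plain wooden board, 180 mm (its x) by 110 mm (its y), 12 mm thick, fixed. Origin: centre of its underside.
- bar1: Oblong cast bar, white with a blue inlay on top, 80 mm (its x) by 36 mm (its y) by 26 mm high, about 90 g, loose on the work sheet at the start. Origin: centre of its underside. May be absent (None throughout): three or four are there.
- bar2: Oblong cast bar, white with a blue inlay on top, 80 mm (its x) by 36 mm (its y) by 26 mm high, about 90 g, loose on the work sheet at the start. Origin: centre of its underside. May be absent (None throughout): three or four are there.
- bar3: Oblong cast bar, white with a blue inlay on top, 80 mm (its x) by 36 mm (its y) by 26 mm high, about 90 g, loose on the work sheet at the start. Origin: centre of its underside. May be absent (None throughout): three or four are there.
- bar4: Oblong cast bar, white with a blue inlay on top, 80 mm (its x) by 36 mm (its y) by 26 mm high, about 90 g, loose on the work sheet at the start. Origin: centre of its underside. May be absent (None throughout): three or four are there.
- disc1: Round cast disc (cured), white with a round blue inlay, 62 mm across, 24 mm thick, about 80 g, lying in the box at the start. Origin: centre of its underside. May be absent: one or two are there.
- disc2: Round cast disc (cured), white with a round blue inlay, 62 mm across, 24 mm thick, about 80 g, lying in the box at the start. Origin: centre of its underside. May be absent: one or two are there.
- bottle1: White dropper bottle, 44 mm across, 130 mm tall; a bystander, to be left alone. Origin: centre of its underside.
- bottle2: White dropper bottle, 52 mm across, 150 mm tall; a bystander, to be left alone. Origin: centre of its underside.
- bottle3: White dropper bottle, 40 mm across, 110 mm tall; a bystander, to be left alone. Origin: centre of its underside.
- mixcup: Clear mixing cup, 64 mm across, 60 mm tall; a bystander, to be left alone. Origin: centre of its underside.
- jar: Small glass jar, 56 mm across, 55 mm tall; a bystander, to be left alone. Origin: centre of its underside.
- tin: Flat closed round tin, 70 mm across, 22 mm tall; a bystander, to be left alone. Origin: centre of its underside.
- spatula: Spatula lying flat, 200 mm long; a bystander, to be left alone. Origin: centre of its underside.
Things that resemble listed ones, but are neither listed nor needed, are in the scene too. Leave any pink or turquoise look-alike of the bar3 alone.

How it is judged:
On the way, in this order (a step that is already met when the one before it is completed fails the run):
1. every disc is on the board, every bar is in the box and the hood is shut (x of disc1 in the frame of board between -0.09 and 0.09 m and y of disc1 in the frame of board between -0.055 and 0.055 m and z of disc1 in the frame of board between 0.006 and 0.02 m and angle between each of disc1, disc2's own z axis and vertical below 0.15 rad and x of disc2 in the frame of board between -0.09 and 0.09 m and y of disc2 in the frame of board between -0.055 and 0.055 m and z of disc2 in the frame of board between 0.006 and 0.02 m and x of bar1 in the frame of cure_box between -0.1 and 0.1 m and y of bar1 in the frame of cure_box between -0.085 and 0.085 m and z of bar1 in the frame of cure_box between -0.005 and 0.045 m and x of bar2 in the frame of cure_box between -0.1 and 0.1 m and y of bar2 in the frame of cure_box between -0.085 and 0.085 m and z of bar2 in the frame of cure_box between -0.005 and 0.045 m and x of bar3 in the frame of cure_box between -0.1 and 0.1 m and y of bar3 in the frame of cure_box between -0.085 and 0.085 m and z of bar3 in the frame of cure_box between -0.005 and 0.045 m and x of bar4 in the frame of cure_box between -0.1 and 0.1 m and y of bar4 in the frame of cure_box between -0.085 and 0.085 m and z of bar4 in the frame of cure_box between -0.005 and 0.045 m and value of joint hood below 0.03 rad), for 0.3 s.
2. the timer dial is at its clockwise end stop (value of joint timer above 2.3 rad), for 0.2 s.
At the end, for the whole second after the job is handed in: Every disc lies flat with its centre over the board and directly on it; every bar is inside the box; the hood is shut (below 0.03 rad); the dial is within 0.1 rad of its clockwise stop; all at rest (all of step 1 and value of joint timer above 2.3 rad and linear speed of each of bar1, bar2, bar3, bar4, disc1, disc2 below 0.02 m/s); the robot touches nothing.
It fails at once if the hood slams: it comes down the last 0.25 rad faster than 1 rad/s (value of joint hood below 0.25 rad and velocity of joint hood below -1 rad/s).
It fails at once if a bystander is moved more than 50 mm (distance of any of bottle1, bottle2, bottle3, mixcup, jar, tin, spatula from where it was at the start of the episode above 0.05 m).
It fails at once if a bottle, the cup or the jar is knocked over (angle between any of bottle1, bottle2, bottle3, mixcup, jar's own z axis and vertical above 0.6 rad).
Of bar1, bar2, bar3, bar4 only 3 to 4 are there at a start; the rules pass over those that are not, and their reading is None.
Of disc1, disc2 only 1 to 2 are there at a start; the rules pass over those that are not, and their reading is None.
At some moment in a run one of bar1, bar2, bar3, bar4 may be knocked a few centimetres aside while the robot is not near it.
Once in a run the grip may slacken for a moment while it holds something.
It also fails if it takes over 200 s, if anything falls off the work surface, if the arm or the gripper's body presses on something with over 40 N, if the wrist force passes 120 N, or if a joint passes its speed limit or range.

## Robot

A 6-joint arm with a two-finger parallel gripper is mounted at the origin on the work surface. World frame = base frame: x ahead of the robot, y to its left, z up, the work surface at z = 0. Lengths are in m, angles in rad, forces in N, time in s.
With the tool pointing down it reaches from about 0.375 to 0.975 m from the base axis. Payload 3.8 kg.
Tool frame: the origin (TCP) lies at the very end of the fingers, on their centre line; the grasp point (between the pads) lies 19 mm behind it; z points along the fingers, y is the line along which they close (so a half turn about z gives the same grasp; the last joint's range is limited). The gripper opens to 85 mm and grips with 20 to 120 N. Pads are 22 mm wide; open, the fingers measure 114 mm over their backs; the gripper's body (76 mm by 85 mm) begins 54 mm behind the grasp point. The pads swing forward as they close: fully open they stand 13 mm farther back than shut.
Start: joints at [1.203, 0.264, 1.604, -0, 1.274, -0.037], TCP at [0.219, 0.638, 0.231] pointing down, gripper open.
Joint ranges: [-2.63, 2.63], [-0.94, 2.18], [0.31, 2.57], [-1.31, 4.45], [0, 2.66], [-2.55, 2.55]. Speed limits (rad/s): [2.57, 2.57, 3.14, 3.14, 3.14, 3.14].

## Interface

Orientations are given as a rotation vector (axis times angle).
In Python, from workcell import monitor, viewer, job gives the robot as it stands. The module is installed in compiled form; this text tells all that it offers.
- The arm moves only by the tool step_arm, never from a script. Its argument "series" is one flat list of numbers, 4 for each row, row after row: the shift along the tool's x, y, z in m, then the turn about the tool's z in rad. A call has 1 to 8 rows; each row is the pose to reach, as a shift and turn from the pose commanded when the call began, along the tool's axes at that moment; what a row does not reach only later rows make up. A row lasts 1/8 s, in which the tool goes at most 62.5 mm and 10.7 degrees, less where a joint would pass 70% of its speed; a pose out of reach is approached as far as the arm can. A call with a gripper value outside its range is refused whole. "gripper" is the opening, from 0 (shut) to 1 (fully open), set as the call begins (left out, the last holds). The fingers move at their own pace and stop on an object; "newtons" is the grip in N (left out, the last holds). Time passes only in rows, so rows that repeat a pose let the fingers close. It gives the time, the measured TCP pose, the force, the opening and the grip force at its end, in the units of the state.
- monitor.read_state(): the state, without advancing time (a new reading comes with each control period).
- viewer.read_camera(name): name is "scene" or "top" or "wrist"; returns a dict with "image" (420x560x3 uint8, red, green, blue), "intrinsics" (3x3 intrinsics, pixels), "T" (4x4, takes a point from camera to world coordinates); the wrist camera has in their place "hand_eye" (4x4, takes a point from camera to tool coordinates, whose origin is the TCP and whose axes are the flange's). Camera axes: x right, y up, looking along -z (the intrinsics and any distortion apply to the point x, -y, -z); pixel columns grow to the right and rows downward; lengths in m; the calibration is good to about 2 mm. A picture is of the moment at which its call begins: read the wrist's pose just before it. There is no depth.
- job.finish_job(): hands the job in; it is judged then, once.
Trained networks look in a picture, given as the dict that the camera call returned (one of the last four; its "shot" number tells which), for a name from the list of things; names that differ only in an ending like _2 or _b are one class to them, and where a whole thing is asked for, a point or a joint stands for the part that bears it (a point fixed in the world has none). Each returns a list of dicts, best first, with "score" (0 to 1); they miss things now and then, are a little off and sometimes report something else, mostly with a low value. They report only what shows in the picture. A call takes as long as a camera call. They do not tell look-alikes from the thing itself.
- viewer.boxes_of(picture, label): "extent" ([centre column, centre row, width, height] in pixels, round what is visible of it).
- viewer.spot_point(picture, label): "point" ([column, row] in pixels: a listed point, or the origin of a listed thing).
The state is a dict: "time": time; "q": joint angles; "joint_vel": joint speeds; "joint_torque": joint torques, N m; "tool_pos": TCP position; "tcp_rot": TCP orientation; "wrist_force": force on the tool from outside, world axes, zero at the start; "torque": the same for the moment, N m; "width": opening from 0.0 (shut) to 1.0 (fully open); "grip_force": force on a finger pad.
Only numpy, scipy, OpenCV 4.12 (cv2) and the standard library are available. Lean on these libraries where they do the work, as an engineer would, in place of code of your own. Each camera call takes 0.05 s, during which the arm holds its last target. There are 200 camera calls.

## Working session

There is one attempt and no reset: what is moved stays moved. The work goes in short steps, Python scripts to look and compute and a tool call to move; the robot and the scene stay as the last step left them, time stands still between calls to the robot, and variables do not carry over. Pictures are saved under pics/ and viewed, at most 14 in all, crops included, and the job is handed in when it is done.

Besides the shell and the picture viewer there is one more tool, called after ">>>" as a command line: name --argument value ..., lists and objects as JSON in quotes. step_arm: Moves the arm, as the interface text tells. Its arguments: {"type":"object","properties":{"series":{"type":"array"},"gripper":{"type":"number"},"newtons":{"type":"number"}},"required":["series"]}

```bash
mkdir -p pics
cat > h.py <<'E'
import numpy as np, cv2
from workcell import monitor, viewer, job
from scipy.spatial.transform import Rotation as R
def cam(n):
    s=monitor.read_state(); p=viewer.read_camera(n)
    if n=="wrist":
        T=np.eye(4);T[:3,:3]=R.from_rotvec(s["tcp_rot"]).as_matrix();T[:3,3]=s["tool_pos"]
        p["W"]=T@p["hand_eye"]
    else: p["W"]=p["T"]
    return p
def save(p,n,box=None,scale=1):
    im=p["image"][:,:,::-1]
    if box: im=im[box[1]:box[3],box[0]:box[2]]
    cv2.imwrite("pics/"+n+".png",cv2.resize(im,None,fx=scale,fy=scale))
def ray(p,px,z):
    K=p["intrinsics"];d=np.linalg.inv(K)@[px[0],px[1],1.]
    d=p["W"][:3,:3]@[d[0],-d[1],-d[2]];o=p["W"][:3,3]
    return o+d*(z-o[2])/d[2]
def proj(p,X):
    T=np.linalg.inv(p["W"]);c=T[:3,:3]@np.array(X)+T[:3,3]
    u=p["intrinsics"]@[c[0],-c[1],-c[2]];return u[:2]/u[2]
E
python3 - <<'E'
from h import *
s=monitor.read_state();print({k:np.round(v,3) for k,v in s.items()})
for c in("top","scene"):
    p=cam(c);save(p,c+"0",scale=1.4);print(c,p.keys(),np.round(p["W"],3).tolist(),np.round(p["intrinsics"],1).tolist())
    for l,z in(("cure_box",0),("timer_grip",.077),("board",0),("bar1",0),("disc1",.006),("hood_edge",.2),("hood_hinge",.0605),("bottle1",0),("mixcup",0),("jar",0),("tin",0),("spatula",0),("timer_unit",0)):
        for d in viewer.spot_point(p,l):
            if d["score"]>.25:print(l,round(d["score"],2),np.round(d["point"]),np.round(ray(p,d["point"],z)[:2],3))
E
```

```text
{'time': np.float64(0.0), 'q': array([ 1.203,  0.265,  1.605,  0.   ,  1.274, -0.037]), 'joint_vel': array([-0.   , -0.001,  0.002, -0.001,  0.   , -0.001]), 'joint_torque': array([ 1.0000e-03, -5.1509e+01, -3.6733e+01,  0.0000e+00,  1.3000e-02,
       -0.0000e+00]), 'tool_pos': array([0.219, 0.638, 0.23 ]), 'tcp_rot': array([-5.170e-01, -3.098e+00,  3.000e-03]), 'wrist_force': array([ 0.263, -1.414, -0.441]), 'torque': array([ 0.033, -0.018, -0.011]), 'grip_force': np.float64(0.0), 'width': np.float64(1.0)}
top dict_keys(['image', 'intrinsics', 'T', 'shot', 'W']) [[-0.008, 0.992, -0.129, 0.384], [-1.0, -0.008, 0.0, -0.049], [-0.001, 0.129, 0.992, 1.378], [0.0, 0.0, 0.0, 1.0]] [[487.6, 0.0, 285.8], [0.0, 487.6, 207.8], [0.0, 0.0, 1.0]]
cure_box 0.6 [237. 217.] [0.537 0.089]
cure_box 0.55 [355. 153.] [ 0.721 -0.251]
timer_grip 0.66 [143. 230.] [0.497 0.334]
board 0.55 [311. 196.] [ 0.595 -0.121]
bar1 0.88 [364. 196.] [ 0.594 -0.274]
bar1 0.78 [354. 283.] [ 0.348 -0.237]
bar1 0.72 [305. 244.] [ 0.46  -0.103]
bar1 0.72 [308. 289.] [ 0.334 -0.111]
bar1 0.67 [404. 208.] [ 0.56  -0.386]
ba
[... 1001 characters left out ...]
-0.384]
bar1 0.88 [205. 217.] [ 0.33  -0.126]
bar1 0.78 [246. 233.] [ 0.463 -0.106]
bar1 0.72 [211. 265.] [ 0.466 -0.252]
disc1 0.71 [326. 208.] [0.587 0.097]
disc1 0.44 [244. 236.] [ 0.47  -0.125]
disc1 0.3 [210. 266.] [ 0.469 -0.259]
hood_edge 0.83 [333. 106.] [0.471 0.301]
hood_hinge 0.88 [326. 172.] [0.533 0.18 ]
bottle1 0.81 [354. 271.] [ 0.772 -0.059]
bottle1 0.7 [377. 250.] [0.781 0.041]
bottle1 0.62 [393. 164.] [0.638 0.408]
mixcup 0.62 [294. 309.] [ 0.717 -0.243]
jar 0.63 [156. 277.] [ 0.382 -0.361]
jar 0.57 [245. 292.] [ 0.592 -0.269]
tin 0.93 [385. 177.] [0.652 0.333]
tin 0.68 [325. 208.] [0.582 0.103]
spatula 0.58 [130. 340.] [ 0.473 -0.525]
spatula 0.34 [396. 163.] [0.645 0.414]
```

View pics/top0.png

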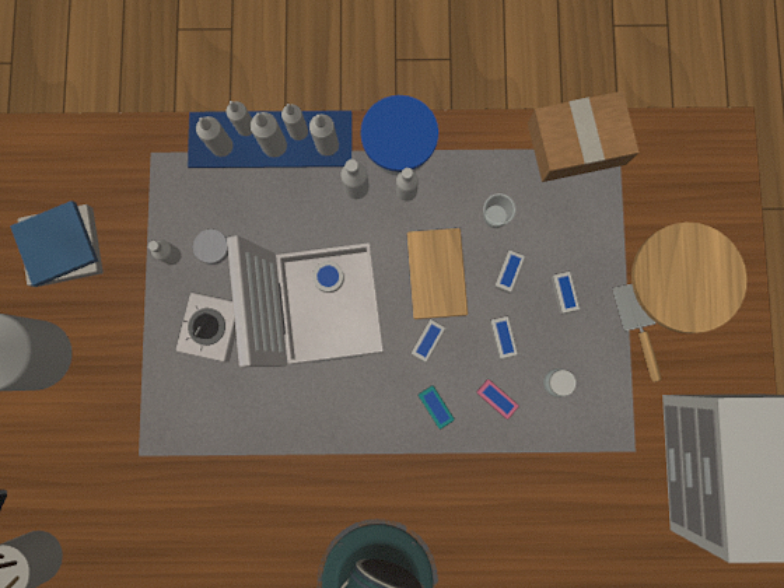

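View pics/scene0.png

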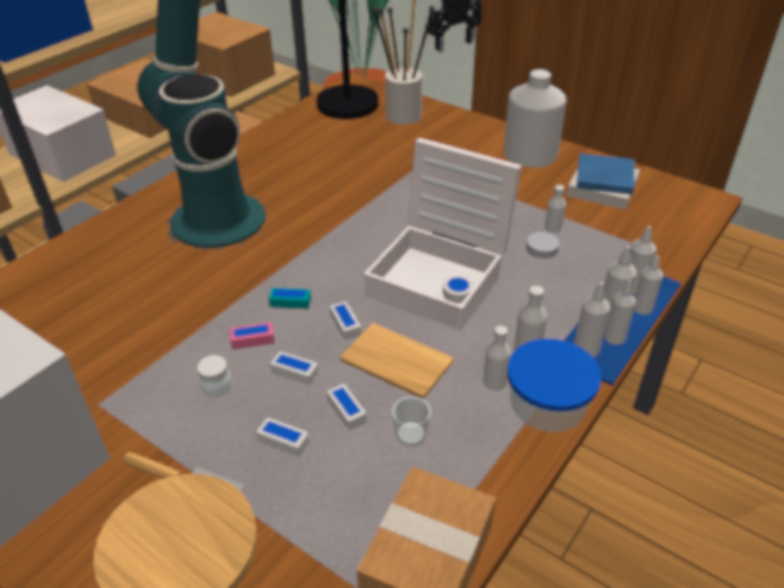

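The board holds one disc task: the disc is in the box at top px (328,277). There are four white bars at (510,271), (566,292), (504,337) and (429,341). The look-alikes are the turquoise bar (436,407) and the pink one (497,398), plus the tin (210,246) for the disc. I'll measure the bars by their blue inlays.

```bash
cat >> h.py <<'E'
def blues(p,z):
    hsv=cv2.cvtColor(p["image"],cv2.COLOR_RGB2HSV)
    m=cv2.inRange(hsv,(105,150,90),(125,255,255));out=[]
    for c in cv2.findContours(m,cv2.RETR_EXTERNAL,cv2.CHAIN_APPROX_NONE)[0]:
        if cv2.contourArea(c)<40: continue
        W=np.array([ray(p,q[0],z)[:2] for q in c],np.float32)*1000
        (cx,cy),(w,h),a=cv2.minAreaRect(W)
        if w<h:a+=90
        M=cv2.moments(c);px=(M["m10"]/M["m00"],M["m01"]/M["m00"])
        C=ray(p,px,z)
        out.append((px,C,max(w,h),min(w,h),(a+90)%180-90))
    return out
def go(x,y,z,head,s=None):
    """shift in tool axes and turn; head=world heading (rad) of tool y axis, mod pi"""
    s=s or monitor.read_state();Rm=R.from_rotvec(s["tcp_rot"]).as_matrix()
    d=Rm.T@(np.array([x,y,z])-s["tool_pos"])
    hx=np.arctan2(Rm[1,0],Rm[0,0]);q1=np.arctan2(y,x);best=None
    for k in(-2,-1,0,1,2):
        t=(head+np.pi/2)+k*np.pi      # heading of tool x = tool y +90deg (z down)
        q6=(q1+1.571-t)
        turn=(q6-s["q"][5])-(q1-s["q"][0])
        if abs(q6)<2.4 and(best is None or abs(q6)<abs(best[1])):best=(turn,q6)
    print("shift",np.round(d,4),"turn",round(best[0],3),"q6",round(best[1],2));return d,best
E
python3 - <<'E'
from h import *
for c in("top","scene"):
    p=cam(c)
    print(c)
    for px,C,w,h,a in blues(p,.026):print(np.round(px),np.round(C[:2],4),round(w),round(h),round(a,1))
    if c=="top":
        save(p,"boxcrop",(120,140,300,280),4)
        for q in((370,244),(382,352),(288,361),(408,231),(461,228),(466,315),(413,318)):print(q,np.round(ray(p,(q[0]/1.4,q[1]/1.4),.06 if q[0]<400 else .012),3))
E
```

```text
top
[311. 291.] [ 0.3304 -0.1173] 62 20 32.0
[356. 285.] [ 0.3445 -0.2394] 61 19 48.3
[306. 243.] [ 0.4596 -0.1037] 60 19 -30.5
[360. 241.] [ 0.4654 -0.2553] 60 18 12.5
[405. 208.] [ 0.5545 -0.3818] 60 18 11.8
[234. 197.] [0.5912 0.0957] 39 38 -63.6
[364. 193.] [ 0.5985 -0.2702] 60 19 -23.0
[239.  88.] [0.9086 0.0835] 103 98 0.1
[285.  95.] [ 0.8886 -0.0496] 157 156 10.0
(370, 244) [0.648 0.009 0.06 ]
(382, 352) [ 0.436 -0.014  0.06 ]
(288, 361) [0.421 0.167 0.06 ]
(408, 231) [ 0.684 -0.066  0.012]
(461, 228) [ 0.69  -0.175  0.012]
(466, 315) [ 0.511 -0.181  0.012]
(413, 318) [ 0.506 -0.075  0.012]
scene
[201. 308.] [ 0.5559 -0.3819] 58 16 12.1
[247. 286.] [ 0.6003 -0.271 ] 56 16 -22.5
[209. 259.] [ 0.467  -0.2552] 57 14 12.1
[179. 236.] [ 0.3458 -0.2395] 55 13 47.7
[246. 225.] [ 0.4622 -0.105 ] 53 15 -32.4
[206. 209.] [ 0.3303 -0.1183] 56 13 35.6
[410. 260.] [0.8755 0.0319] 453 164 67.2
[327. 203.] [0.5886 0.0988] 34 31 35.6
```

View pics/boxcrop.png

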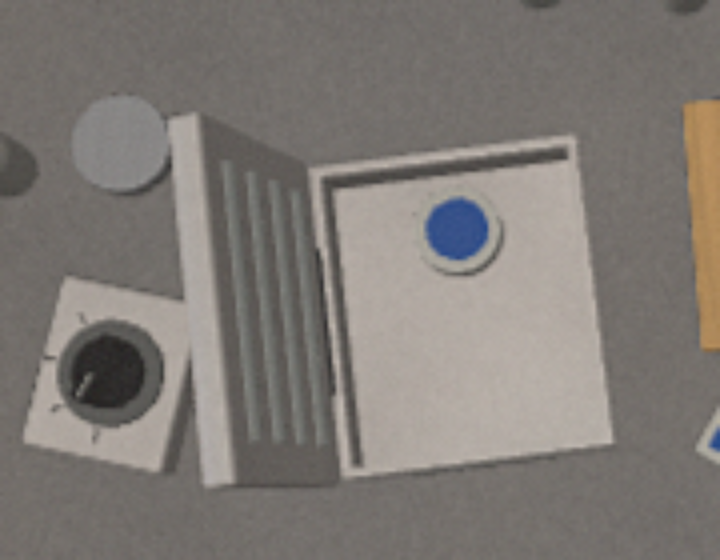

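Run:
```python
from h import *
go(.590,.097,.33,np.radians(96.2)); go(.590,.097,.20,np.radians(96.2))
```

```text
shift [-0.5265 -0.3916 -0.0987] turn -0.439 q6 -1.52
shift [-0.5265 -0.3916  0.0313] turn -0.439 q6 -1.52
```

>>> step_arm --series '[0,0,-0.06,0,-0.02,-0.015,-0.1,0,-0.068,-0.05,-0.1,-0.1,-0.116,-0.085,-0.1,-0.2,-0.164,-0.12,-0.1,-0.3,-0.212,-0.155,-0.1,-0.44,-0.26,-0.19,-0.1,-0.44,-0.308,-0.225,-0.1,-0.44]' --gripper 1 --newtons 40

```text
time: 2.5
tool_pos: [0.4383, 0.3239, 0.3316]
tcp_rot: [-0.172, 3.136, 0.001]
wrist_force: [-0.0, -0.6, -0.8]
width: 1.001
grip_force: 0.0
```

Run:
```python
from h import *
go(.590,.097,.33,np.radians(96.2));go(.590,.097,.20,np.radians(96.2))
```

```text
shift [-0.126  -0.2421  0.0016] turn 0.001 q6 -1.52
shift [-0.1259 -0.2421  0.1316] turn 0.001 q6 -1.52
```

>>> step_arm --series '[-0.025,-0.05,0,0,-0.05,-0.1,0,0,-0.075,-0.145,0,0,-0.1,-0.195,0.0,0,-0.126,-0.242,0.02,0,-0.126,-0.242,0.075,0,-0.126,-0.242,0.13,0,-0.126,-0.242,0.13,0]'

```text
time: 3.5
tool_pos: [0.5849, 0.0979, 0.1956]
tcp_rot: [0.17, -3.125, 0.001]
wrist_force: [0.3, 0.5, -0.6]
width: 0.999
grip_force: 0.0
```

Run:
```python
from h import *
p=cam("wrist");save(p,"w1")
for px,C,w,h,a in blues(p,.030):print(np.round(px),np.round(C[:2],4),round(w),round(h),round(a,1))
go(.590,.097,.013,np.radians(96.2))
```

```text
[368. 404.] [0.8107 0.2163] 36 15 70.7
[276. 394.] [0.8078 0.1161] 45 5 89.7
[278. 196.] [0.5911 0.0954] 42 42 6.2
[33. 21.] [ 0.4727 -0.1067] 43 21 -30.5
shift [-0.0033 -0.0017  0.1865] turn 0.001 q6 -1.52
```

View pics/w1.png

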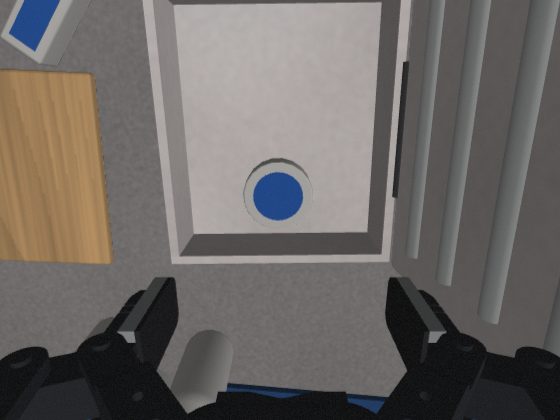

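>>> step_arm --series '[-0.003,-0.003,0.05,0,-0.003,-0.003,0.1,0,-0.003,-0.003,0.145,0,-0.003,-0.003,0.175,0,-0.003,-0.003,0.183,0,-0.003,-0.003,0.183,0]'

```text
time: 4.3
tool_pos: [0.5946, 0.0966, 0.0206]
tcp_rot: [-0.172, 3.133, 0.0]
wrist_force: [0.4, -0.0, -0.0]
width: 0.997
grip_force: 0.0
```

>>> step_arm --series '[0,0,0,0,0,0,0,0,0,0,0,0,0,0,0,0,0,0,0,0,0,0,0,0,0,0,-0.03,0,0,0,-0.08,0]' --gripper 0

```text
time: 5.3
tool_pos: [0.5907, 0.0959, 0.098]
tcp_rot: [0.171, -3.133, 0.0]
wrist_force: [1.0, 0.3, 0.1]
width: 0.691
grip_force: 43.3
```

Run:
```python
from h import *
s=monitor.read_state();print(s["width"],s["grip_force"],s["tool_pos"])
go(.598,-.124,.12,np.radians(96.2));go(.598,-.124,.022,np.radians(96.2))
```

```text
0.6914521846131975 43.271997570991516 [0.59073166 0.0958672  0.09798899]
shift [ 0.0168 -0.2194 -0.0219] turn 3.143 q6 1.26
shift [ 0.0164 -0.2193  0.0761] turn 3.143 q6 1.26
```

>>> step_arm --series '[0.003,-0.045,-0.02,0,0.007,-0.095,-0.02,0,0.011,-0.145,-0.02,0,0.014,-0.195,-0.01,0,0.016,-0.219,0.02,0,0.016,-0.219,0.055,0,0.016,-0.219,0.07,0,0.016,-0.219,0.07,0]'

```text
time: 6.3
tool_pos: [0.5998, -0.1229, 0.0278]
tcp_rot: [0.172, -3.135, -0.001]
wrist_force: [-0.0, 0.0, -1.2]
width: 0.695
grip_force: 53.1
```

>>> step_arm --series '[0,0,0.0,0,0,0,0.0,0]'

```text
time: 6.55
tool_pos: [0.6016, -0.1233, 0.0299]
tcp_rot: [-0.172, 3.134, -0.001]
wrist_force: [-0.3, -0.6, -1.2]
width: 0.696
grip_force: 53.2
```

>>> step_arm --series '[0,0,0.004,0,0,0,0.004,0,0,0,0.004,0]'

```text
time: 6.92
tool_pos: [0.6007, -0.1233, 0.0245]
tcp_rot: [-0.171, 3.136, -0.0]
wrist_force: [0.4, 0.3, 0.4]
width: 0.692
grip_force: 53.3
```

>>> step_arm --series '[0,0,0,0,0,0,0,0,0,0,0,0,0,0,-0.05,0,0,0,-0.11,0,0,0,-0.17,0]' --gripper 1

```text
time: 7.68
tool_pos: [0.5999, -0.1233, 0.1956]
tcp_rot: [0.171, -3.136, -0.0]
wrist_force: [0.9, -0.2, -0.1]
width: 0.999
grip_force: 0.0
```

```bash
sed -i 's/abs(q6)<abs(best\[1\])/abs(turn)<abs(best[0])/; s/abs(q6)<2.4/abs(q6)<2.3/' h.py
python3 - <<'E'
from h import *
p=cam("top")
for px,C,w,h,a in blues(p,.026):print(np.round(px),np.round(C[:2],4),round(w),round(h),round(a,1))
b=(.461,-.1045,-31.5)
go(b[0],b[1],.2,np.radians(b[2]+90));go(b[0],b[1],.008,np.radians(b[2]+90))
E
```

```text
[356. 285.] [ 0.3445 -0.2394] 61 19 48.3
[360. 241.] [ 0.4655 -0.2552] 60 18 12.5
[405. 208.] [ 0.5545 -0.3818] 60 18 11.8
[313. 194.] [ 0.5976 -0.1248] 40 37 -0.8
[364. 193.] [ 0.5985 -0.2702] 60 19 -23.0
[285.  95.] [ 0.8884 -0.0496] 158 156 13.5
shift [0.1411 0.0357 0.0043] turn 0.659 q6 -1.24
shift [0.1437 0.0366 0.1963] turn 0.659 q6 -1.24
```

>>> step_arm --series '[0.035,0.01,0.004,0.165,0.07,0.018,0.004,0.33,0.105,0.027,0.03,0.495,0.142,0.036,0.07,0.659,0.142,0.036,0.12,0.659,0.143,0.036,0.16,0.659,0.143,0.036,0.17,0.659,0.143,0.036,0.17,0.659]' --gripper 0.65

```text
time: 8.72
tool_pos: [0.4543, -0.1032, 0.0243]
tcp_rot: [-0.853, -3.023, 0.0]
wrist_force: [-0.3, 0.6, -0.6]
width: 0.654
grip_force: 0.0
```

Run:
```python
from h import *
b=(.461,-.1045,-31.5)
go(b[0],b[1],.008,np.radians(b[2]+90))
```

```text
shift [-0.0064  0.0024  0.0163] turn 0.0 q6 -1.24
```

>>> step_arm --series '[-0.004,0.002,0.008,0,-0.005,0.002,0.016,0,-0.005,0.002,0.016,0,-0.005,0.002,0.016,0]'

```text
time: 9.22
tool_pos: [0.4597, -0.1041, 0.0084]
tcp_rot: [0.853, 3.024, -0.0]
wrist_force: [0.3, -0.1, -0.2]
width: 0.65
grip_force: 0.0
```

>>> step_arm --series '[0,0,0,0,0,0,0,0,0,0,0,0,0,0,0,0,0,0,0,0,0,0,-0.04,0,0,0,-0.1,0,0,0,-0.14,0]' --gripper 0

```text
time: 10.22
tool_pos: [0.4599, -0.1042, 0.1502]
tcp_rot: [0.852, 3.022, -0.0]
wrist_force: [0.4, 0.3, -0.6]
width: 0.412
grip_force: 40.7
```

```bash
cat >> h.py <<'E'
B=np.array([.532,.089]);BY=np.radians(6.2)
def slot(x,y):return B+R.from_euler("z",BY).as_matrix()[:2,:2]@[x,y]
def togo(x,y,z):
    t=slot(x,y);print(t);return go(t[0],t[1],z,BY+np.pi/2)
E
python3 - <<'E'
from h import *
s=monitor.read_state();print(s["width"],s["grip_force"],s["tool_pos"])
togo(.047,.036,.13);togo(.047,.036,.02)
E
```

```text
0.4120400770067279 40.72132408618927 [ 0.45987355 -0.10416741  0.15018772]
[0.57483712 0.1298654 ]
shift [0.0243 0.2596 0.0202] turn -0.658 q6 -1.46
[0.57483712 0.1298654 ]
shift [0.0244 0.2596 0.1302] turn -0.658 q6 -1.46
```

>>> step_arm --series '[0.005,0.05,0,-0.16,0.01,0.105,0,-0.32,0.015,0.16,0,-0.48,0.02,0.215,0,-0.658,0.024,0.26,0.01,-0.658,0.024,0.26,0.04,-0.658,0.024,0.26,0.06,-0.658,0.024,0.26,0.06,-0.658]'

```text
time: 11.22
tool_pos: [0.5722, 0.1293, 0.0852]
tcp_rot: [0.169, -3.131, 0.001]
wrist_force: [-0.7, -1.3, -1.0]
width: 0.409
grip_force: 40.7
```

Run:
```python
from h import *
print(monitor.read_state()["width"]);togo(.047,.036,.018)
```

```text
0.4092291844992178
[0.57483712 0.1298654 ]
shift [-0.0031  0.0003  0.0672] turn -0.0 q6 -1.46
```

>>> step_arm --series '[-0.001,0,0.03,0,-0.002,0,0.055,0,-0.002,0,0.07,0,-0.002,0,0.07,0,-0.002,0,0.07,0]'

```text
time: 11.85
tool_pos: [0.577, 0.1288, 0.0186]
tcp_rot: [0.169, -3.137, 0.002]
wrist_force: [0.4, -5.8, -2.1]
width: 0.411
grip_force: 41.0
```

>>> step_arm --series '[0,0,0,0,0,0,0,0,0,0,0,0,0,0,-0.05,0,0,0,-0.11,0,0,0,-0.16,0]' --gripper 0.6

```text
time: 12.6
tool_pos: [0.5781, 0.1305, 0.1823]
tcp_rot: [-0.169, 3.133, 0.002]
wrist_force: [0.6, -0.5, 0.4]
width: 0.598
grip_force: 0.0
```

Run:
```python
from h import *
p=cam("scene")
for px,C,w,h,a in blues(p,.026):print(np.round(px),np.round(C[:2],4),round(w),round(h),round(a,1))
b=(.466,-.2552,12.3)
go(b[0],b[1],.17,np.radians(b[2]+90));go(b[0],b[1],.01,np.radians(b[2]+90))
```

```text
[201. 308.] [ 0.5559 -0.3819] 58 16 12.1
[247. 286.] [ 0.6003 -0.271 ] 56 16 -22.5
[209. 259.] [ 0.467  -0.2552] 57 14 12.1
[282. 247.] [ 0.5912 -0.1169] 36 32 35.6
[179. 236.] [ 0.3458 -0.2395] 55 13 47.7
[410. 260.] [0.8756 0.0319] 453 164 67.2
shift [ 0.1575 -0.3718  0.0174] turn -0.107 q6 -2.29
shift [ 0.16   -0.3721  0.1774] turn -0.107 q6 -2.29
```

>>> step_arm --series '[0.022,-0.053,0,-0.05,0.045,-0.106,0,-0.107,0.067,-0.159,0,-0.107,0.09,-0.212,0,-0.107,0.112,-0.265,0.01,-0.107,0.135,-0.319,0.04,-0.107,0.158,-0.372,0.07,-0.107,0.159,-0.372,0.12,-0.107]' --gripper 0.65

```text
time: 13.65
tool_pos: [0.4613, -0.2621, 0.0611]
tcp_rot: [-0.329, 3.117, -0.01]
wrist_force: [0.3, 0.1, -0.1]
width: 0.648
grip_force: 0.0
```

Run:
```python
from h import *
b=(.466,-.2552,12.3)
go(b[0],b[1],.009,np.radians(b[2]+90))
```

```text
shift [-0.0057  0.0061  0.0521] turn -0.004 q6 -2.29
```

>>> step_arm --series '[-0.003,0.004,0.02,0,-0.003,0.004,0.02,0,-0.003,0.004,0.02,0]'

```text
time: 14.02
tool_pos: [0.4625, -0.2528, 0.04]
tcp_rot: [-0.337, 3.121, -0.003]
wrist_force: [-0.2, 0.3, -0.0]
width: 0.648
grip_force: 0.0
```

Run:
```python
from h import *
b=(.466,-.2552,12.3)
go(b[0],b[1],.009,np.radians(b[2]+90))
```

```text
shift [-0.0028 -0.003   0.031 ] turn 0.001 q6 -2.29
```

>>> step_arm --series '[-0.003,-0.002,0.02,0,-0.003,-0.002,0.03,0,-0.003,-0.002,0.03,0]'

```text
time: 14.4
tool_pos: [0.4645, -0.2532, 0.0085]
tcp_rot: [0.338, -3.123, -0.0]
wrist_force: [0.2, 0.6, 0.1]
width: 0.652
grip_force: 0.0
```

>>> step_arm --series '[0,0,0,0,0,0,0,0,0,0,0,0,0,0,0,0,0,0,0,0,0,0,-0.04,0,0,0,-0.1,0,0,0,-0.14,0]' --gripper 0

```text
time: 15.4
tool_pos: [0.4649, -0.2536, 0.1506]
tcp_rot: [-0.337, 3.122, -0.002]
wrist_force: [1.3, -0.1, -0.6]
width: 0.413
grip_force: 41.4
```

Run:
```python
from h import *
s=monitor.read_state();print(s["width"],s["grip_force"],s["tool_pos"])
togo(-.047,.031,.14);togo(-.047,.031,.018)
```

```text
0.41278664337276433 41.361642479896545 [ 0.46491382 -0.25363613  0.15056085]
[0.48192692 0.11474271]
shift [-0.0953  0.3563  0.0102] turn 0.107 q6 -1.45
[0.48192692 0.11474271]
shift [-0.0951  0.3564  0.1322] turn 0.107 q6 -1.45
```

>>> step_arm --series '[-0.013,0.05,0,0.05,-0.027,0.102,0,0.107,-0.041,0.154,0,0.107,-0.055,0.206,0,0.107,-0.07,0.26,0,0.107,-0.083,0.31,0.01,0.107,-0.095,0.356,0.03,0.107,-0.095,0.356,0.05,0.107]'

```text
time: 16.4
tool_pos: [0.481, 0.1178, 0.0977]
tcp_rot: [-0.177, 3.136, 0.001]
wrist_force: [-0.5, -0.1, -1.3]
width: 0.409
grip_force: 41.3
```

>>> step_arm --series '[0,0,0.01,0,0,0,0.01,0]'

```text
time: 16.65
tool_pos: [0.4802, 0.1141, 0.0872]
tcp_rot: [0.169, -3.134, 0.001]
wrist_force: [0.6, -0.5, -0.7]
width: 0.414
grip_force: 41.3
```

Run:
```python
from h import *
print(monitor.read_state()["width"]);togo(-.047,.031,.018)
```

```text
0.4142098910470034
[0.48192692 0.11474271]
shift [-0.002   0.0005  0.0692] turn -0.0 q6 -1.45
```

>>> step_arm --series '[-0.001,0,0.03,0,-0.001,0,0.055,0,-0.001,0,0.069,0,-0.001,0,0.069,0,-0.001,0,0.069,0]'

```text
time: 17.27
tool_pos: [0.4834, 0.1148, 0.0204]
tcp_rot: [-0.169, 3.135, 0.0]
wrist_force: [0.1, -0.0, -0.3]
width: 0.406
grip_force: 41.3
```

>>> step_arm --series '[0,0,0,0,0,0,0,0,0,0,0,0,0,0,-0.05,0,0,0,-0.11,0,0,0,-0.16,0]' --gripper 0.6

```text
time: 18.02
tool_pos: [0.4826, 0.1149, 0.1817]
tcp_rot: [-0.17, 3.135, 0.0]
wrist_force: [0.1, 0.6, 0.4]
width: 0.601
grip_force: 0.0
```

Run:
```python
from h import *
p=cam("scene")
for px,C,w,h,a in blues(p,.026):print(np.round(px),np.round(C[:2],4),round(w),round(h),round(a,1))
b=(.599,-.2706,-22.8)
go(b[0],b[1],.17,np.radians(b[2]+90));go(b[0],b[1],.05,np.radians(b[2]+90))
```

```text
[201. 308.] [ 0.5559 -0.3819] 58 16 12.1
[247. 286.] [ 0.6003 -0.271 ] 56 16 -22.5
[282. 247.] [ 0.5912 -0.1168] 36 32 35.6
[179. 236.] [ 0.3458 -0.2395] 55 13 47.7
[206. 209.] [ 0.3308 -0.1179] 54 13 35.6
[410. 260.] [0.8755 0.0319] 453 164 67.2
shift [-0.0694 -0.3962  0.0197] turn 0.507 q6 -1.6
shift [-0.0679 -0.3963  0.1397] turn 0.507 q6 -1.6
```

>>> step_arm --series '[-0.01,-0.056,0,0.15,-0.02,-0.113,0,0.3,-0.03,-0.17,0,0.45,-0.04,-0.227,0,0.507,-0.05,-0.284,0.01,0.507,-0.06,-0.341,0.04,0.507,-0.068,-0.396,0.08,0.507,-0.068,-0.396,0.13,0.507]' --gripper 0.65

```text
time: 19.08
tool_pos: [0.5955, -0.2764, 0.0502]
tcp_rot: [0.626, 3.072, -0.004]
wrist_force: [0.2, 0.4, -0.6]
width: 0.652
grip_force: 0.0
```

>>> step_arm --series '[0,0,0.01,0,0,0,0.01,0]'

```text
time: 19.32
tool_pos: [0.592, -0.2707, 0.0386]
tcp_rot: [-0.621, -3.077, -0.001]
wrist_force: [-0.1, 0.6, 0.1]
width: 0.65
grip_force: 0.0
```

Run:
```python
from h import *
b=(.599,-.2706,-22.8)
go(b[0],b[1],.009,np.radians(b[2]+90))
```

```text
shift [-0.0065  0.0028  0.0296] turn -0.0 q6 -1.6
```

>>> step_arm --series '[-0.005,0.002,0.02,0,-0.006,0.002,0.029,0,-0.006,0.002,0.029,0,-0.006,0.002,0.029,0]'

```text
time: 19.82
tool_pos: [0.5993, -0.272, 0.0108]
tcp_rot: [0.622, 3.079, -0.0]
wrist_force: [-0.5, 0.2, 0.1]
width: 0.651
grip_force: 0.0
```

>>> step_arm --series '[0,0,0,0,0,0,0,0,0,0,0,0,0,0,0,0,0,0,0,0,0,0,-0.04,0,0,0,-0.1,0,0,0,-0.14,0]' --gripper 0

```text
time: 20.82
tool_pos: [0.5992, -0.2723, 0.1523]
tcp_rot: [0.622, 3.078, -0.001]
wrist_force: [0.3, -0.1, -0.8]
width: 0.408
grip_force: 41.3
```

Run:
```python
from h import *
s=monitor.read_state();print(s["width"],s["grip_force"],s["tool_pos"])
togo(.047,-.046,.018)
```

```text
0.4082623436561343 41.290022134780884 [ 0.59924023 -0.2722669   0.15227284]
[0.58369307 0.04834503]
shift [0.139  0.2894 0.1341] turn -0.507 q6 -1.6
```

>>> step_arm --series '[0.023,0.049,0,-0.1,0.047,0.098,0,-0.25,0.07,0.147,0,-0.4,0.094,0.195,0,-0.507,0.117,0.244,0,-0.507,0.14,0.293,0.02,-0.507,0.14,0.293,0.06,-0.507,0.14,0.293,0.06,-0.507]'

```text
time: 21.82
tool_pos: [0.5792, 0.0529, 0.0859]
tcp_rot: [0.172, -3.127, 0.0]
wrist_force: [-1.2, 0.1, -0.8]
width: 0.414
grip_force: 41.3
```

>>> step_arm --series '[0,0,0.005,0,0,0,0.005,0]'

```text
time: 22.08
tool_pos: [0.5847, 0.0516, 0.0863]
tcp_rot: [-0.168, 3.135, -0.0]
wrist_force: [-0.1, 0.3, -0.5]
width: 0.409
grip_force: 41.3
```

Run:
```python
from h import *
print(monitor.read_state()["width"]);togo(.047,-.042,.020)
```

```text
0.4087543840966576
[0.58326107 0.05232163]
shift [0.0014 0.0009 0.0663] turn -0.001 q6 -1.59
```

>>> step_arm --series '[0.001,0.001,0.03,0,0.001,0.001,0.055,0,0.001,0.001,0.066,0,0.001,0.001,0.066,0,0.001,0.001,0.066,0]'

```text
time: 22.7
tool_pos: [0.5837, 0.0531, 0.0206]
tcp_rot: [-0.169, 3.135, -0.0]
wrist_force: [1.1, -0.4, -1.5]
width: 0.408
grip_force: 41.4
```

>>> step_arm --series '[0,0,0,0,0,0,0,0,0,0,0,0,0,0,-0.05,0,0,0,-0.11,0,0,0,-0.16,0]' --gripper 0.5

```text
time: 23.45
tool_pos: [0.5829, 0.0533, 0.1817]
tcp_rot: [-0.17, 3.136, 0.0]
wrist_force: [1.0, -0.2, 0.4]
width: 0.501
grip_force: 0.0
```

Run:
```python
from h import *
p=cam("scene")
for px,C,w,h,a in blues(p,.026):print(np.round(px),np.round(C[:2],4),round(w),round(h),round(a,1))
b=(.5553,-.3818,12)
go(b[0],b[1],.05,np.radians(b[2]+90))
```

```text
[201. 308.] [ 0.5559 -0.3819] 58 16 12.1
[282. 247.] [ 0.5912 -0.1169] 36 32 35.6
[179. 236.] [ 0.3458 -0.2395] 55 13 47.7
[206. 209.] [ 0.3308 -0.1179] 54 13 35.6
[316. 209.] [0.5795 0.0584] 57 13 5.9
[410. 260.] [0.8755 0.0318] 453 164 67.2
[42. 21.] [-1.2152  0.4378] 471 184 -65.2
shift [ 0.0807 -0.4292  0.1391] turn 3.041 q6 0.76
```

>>> step_arm --series '[0.01,-0.056,0,-0.05,0.021,-0.113,0,-0.1,0.032,-0.17,0,-0.1,0.043,-0.227,0,-0.1,0.053,-0.284,0,-0.1,0.064,-0.34,0.02,-0.1,0.074,-0.395,0.06,-0.1,0.081,-0.429,0.1,-0.1]' --gripper 0.65

```text
time: 24.5
tool_pos: [0.5489, -0.385, 0.0794]
tcp_rot: [-0.324, 3.122, -0.004]
wrist_force: [1.9, -0.8, 0.2]
width: 0.651
grip_force: 0.0
```

>>> step_arm --series '[0,0,0.04,0,0,0,0.04,0,0,0,0.04,0]'

```text
time: 24.88
tool_pos: [0.5492, -0.3821, 0.0404]
tcp_rot: [-0.327, 3.124, -0.001]
wrist_force: [0.2, 0.1, 0.4]
width: 0.651
grip_force: 0.0
```

```bash
sed -i 's/abs(q6)<2.3/abs(q6)<2.45/' h.py
python3 - <<'E'
from h import *
b=(.5553,-.3818,12)
go(b[0],b[1],.009,np.radians(b[2]+90))
E
```

```text
shift [-0.006  -0.001   0.0314] turn -0.001 q6 -2.38
```

>>> step_arm --series '[-0.005,-0.001,0.02,0,-0.006,-0.001,0.031,0,-0.006,-0.001,0.031,0,-0.006,-0.001,0.031,0]'

```text
time: 25.38
tool_pos: [0.5546, -0.3816, 0.0084]
tcp_rot: [-0.327, 3.125, -0.0]
wrist_force: [-1.0, 0.2, 0.6]
width: 0.652
grip_force: 0.0
```

>>> step_arm --series '[0,0,0,0,0,0,0,0,0,0,0,0,0,0,0,0,0,0,0,0,0,0,-0.04,0,0,0,-0.1,0,0,0,-0.14,0]' --gripper 0

```text
time: 26.38
tool_pos: [0.5547, -0.3819, 0.1502]
tcp_rot: [-0.326, 3.124, -0.001]
wrist_force: [0.6, -1.4, -0.7]
width: 0.409
grip_force: 41.4
```

Run:
```python
from h import *
s=monitor.read_state();print(s["width"],s["grip_force"],s["tool_pos"])
togo(-.047,-.042,.020)
```

```text
0.40872384215684704 41.43429458141327 [ 0.55471964 -0.3818816   0.15016398]
[0.48981088 0.04216969]
shift [-0.024   0.4284  0.1299] turn 0.1 q6 -1.59
```

>>> step_arm --series '[-0.003,0.056,0,0.05,-0.006,0.112,0,0.1,-0.009,0.168,0,0.1,-0.012,0.224,0,0.1,-0.015,0.28,0,0.1,-0.019,0.336,0,0.1,-0.022,0.39,0.01,0.1,-0.024,0.428,0.03,0.1]'

```text
time: 27.38
tool_pos: [0.489, 0.0441, 0.1182]
tcp_rot: [-0.172, 3.136, 0.0]
wrist_force: [0.1, -0.5, -0.9]
width: 0.41
grip_force: 41.4
```

>>> step_arm --series '[0,0,0.03,0,0,0,0.03,0,0,0,0.03,0]'

```text
time: 27.75
tool_pos: [0.4896, 0.0417, 0.0886]
tcp_rot: [0.169, -3.137, 0.0]
wrist_force: [0.6, -0.5, -0.2]
width: 0.413
grip_force: 41.4
```

Run:
```python
from h import *
print(monitor.read_state()["width"]);togo(-.047,-.042,.020)
```

```text
0.41326353954472456
[0.48981088 0.04216969]
shift [-0.0002  0.0005  0.0686] turn -0.0 q6 -1.59
```

Place, then climb high and clear the view to check the box.

>>> step_arm --series '[0,0,0.03,0,0,0,0.055,0,0,0,0.068,0,0,0,0.068,0,0,0,0.068,0]'

```text
time: 28.38
tool_pos: [0.4908, 0.0418, 0.0215]
tcp_rot: [-0.169, 3.135, -0.0]
wrist_force: [-0.8, -0.2, -1.0]
width: 0.41
grip_force: 41.4
```

>>> step_arm --series '[0,0,0,0,0,0,0,0,0,0,0,0,0,0,-0.06,0,0,0,-0.12,0,0,0,-0.18,0,0,0,-0.24,0,0,0,-0.28,0]' --gripper 0.5

```text
time: 29.38
tool_pos: [0.4903, 0.042, 0.3041]
tcp_rot: [-0.17, 3.132, -0.0]
wrist_force: [0.9, 1.0, -0.6]
width: 0.501
grip_force: 0.0
```

Run:
```python
from h import *
p=cam("wrist");save(p,"w2")
for px,C,w,h,a in blues(p,.032):print(np.round(px),np.round(C[:2],4),round(w),round(h),round(a,1))
q=cam("scene");save(q,"s2",(220,60,500,270),2.8)
for l in("hood_edge","hood_hinge"):
  for n,c in(("w",p),("s",q)):
    for d in viewer.spot_point(c,l)[:2]:print(n,l,d["score"],np.round(d["point"]))
# hood angle by projecting the edge
for a in(1.58,1.64,1.7,1.76,1.82):
    rc=np.array([-.19*np.cos(a)-.022*np.sin(a)*-1, .0])
    e=slot(0,.092-.19*np.cos(a)+.022*np.sin(a)); z=.0605+.19*np.sin(a)+.022*np.cos(a)
    print(a,np.round(e,3),round(z,3),np.round(proj(q,[*e,z])))
print(np.round(proj(q,[*slot(0,.092),.0605])))
```

```text
[147. 411.] [ 0.8783 -0.1155] 53 24 -30.5
[409. 407.] [0.8294 0.2671] 51 28 12.1
[299. 389.] [0.8129 0.103 ] 95 27 -83.9
[137. 235.] [ 0.5982 -0.1252] 42 42 -0.1
[343. 241.] [0.578  0.1293] 62 21 7.6
[282. 238.] [0.5828 0.0531] 62 20 6.2
[375. 164.] [0.4796 0.1506] 62 21 6.1
[281. 164.] [0.4909 0.0425] 61 20 6.2
[153.  12.] [ 0.3486 -0.1054] 29 21 32.0
[38. 10.] [ 0.3596 -0.2216] 32 20 48.3
s hood_edge 0.82 [333. 107.]
s hood_edge 0.23 [288. 207.]
w hood_hinge 0.87 [400. 211.]
s hood_hinge 0.66 [326. 171.]
1.58 [0.519 0.204] 0.25 [330. 109.]
1.64 [0.518 0.215] 0.249 [332. 108.]
1.7 [0.517 0.226] 0.246 [334. 107.]
1.76 [0.516 0.237] 0.243 [335. 106.]
1.82 [0.515 0.248] 0.239 [337. 106.]
[323. 170.]
```

View pics/w2.png

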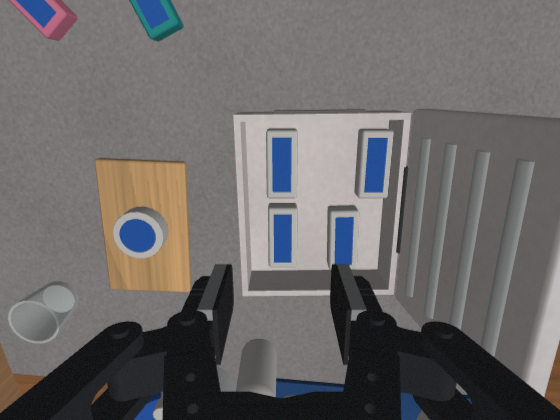

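View pics/s2.png

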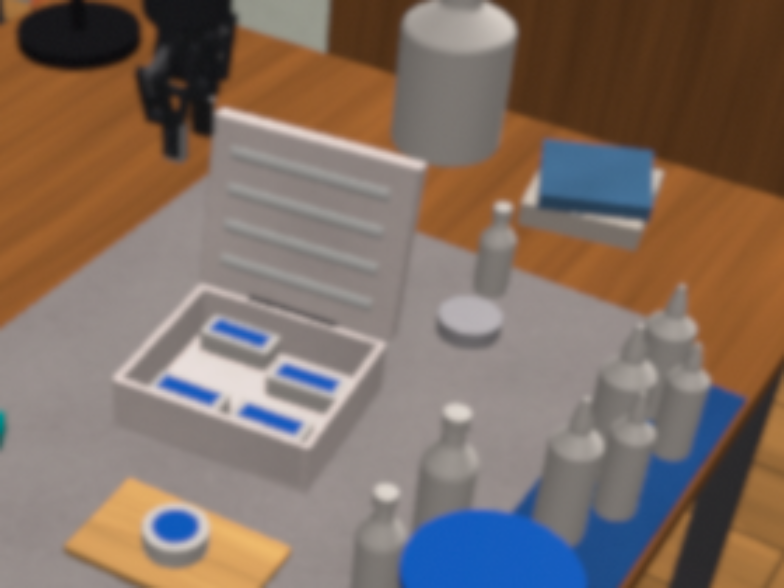

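All four bars are in the box. One has shifted against the hinge wall at px (375,164), but it is flat and inside. The disc is on the board at (137,235). The hood is open at about 1.75 rad, so the next move takes the shut fingers behind it.

>>> step_arm --series '[-0.01,0.04,-0.04,0,-0.02,0.095,-0.04,0,-0.03,0.15,-0.04,0,-0.04,0.205,-0.04,0,-0.047,0.255,-0.03,0,-0.047,0.255,0.03,0,-0.047,0.255,0.084,0,-0.047,0.255,0.084,0]' --gripper 0

```text
time: 30.68
tool_pos: [0.5036, 0.2981, 0.2081]
tcp_rot: [0.17, -3.123, 0.011]
wrist_force: [-0.2, -0.4, 0.0]
width: -0.001
grip_force: 0.0
```

```bash
cat > hood.py <<'E'
from h import *
s=monitor.read_state();w=R.from_euler("z",-BY).as_matrix()[:2,:2]@(s["tool_pos"][:2]-B)
print("box xy",np.round(w,4),"z",round(s["tool_pos"][2],4),np.round(s["wrist_force"],1),s["width"])
for i in range(32):
    a=1.8-.06*i
    if a<-.01:break
    r,t=.165,.015
    u=.092-r*np.cos(a)+.022*np.sin(a)+t; z=.0605+r*np.sin(a)+.022*np.cos(a)
    print(round(a,2),"u %.4f z %.4f  dy %.4f dz %.4f"%(u,z,u-w[1],s["tool_pos"][2]-z))
E
python3 hood.py
```

```text
box xy [-0.0057  0.2109] z 0.2081 [-0.2 -0.4  0. ] -0.0005252760826343148
1.8 u 0.1659 z 0.2162  dy -0.0450 dz -0.0081
1.74 u 0.1565 z 0.2194  dy -0.0545 dz -0.0114
1.68 u 0.1469 z 0.2221  dy -0.0641 dz -0.0140
1.62 u 0.1371 z 0.2242  dy -0.0739 dz -0.0161
1.56 u 0.1272 z 0.2257  dy -0.0837 dz -0.0176
1.5 u 0.1173 z 0.2266  dy -0.0937 dz -0.0186
1.44 u 0.1073 z 0.2270  dy -0.1037 dz -0.0189
1.38 u 0.0973 z 0.2267  dy -0.1136 dz -0.0186
1.32 u 0.0874 z 0.2258  dy -0.1236 dz -0.0177
1.26 u 0.0775 z 0.2243  dy -0.1335 dz -0.0162
1.2 u 0.0677 z 0.2223  dy -0.1432 dz -0.0142
1.14 u 0.0581 z 0.2196  dy -0.1529 dz -0.0115
1.08 u 0.0486 z 0.2164  dy -0.1623 dz -0.0083
1.02 u 0.0394 z 0.2126  dy -0.1716 dz -0.0045
0.96 u 0.0304 z 0.2083  dy -0.1806 dz -0.0002
0.9 u 0.0217 z 0.2034  dy -0.1893 dz 0.0047
0.84 u 0.0133 z 0.1981  dy -0.1977 dz 0.0100
0.78 u 0.0052 z 0.1922  dy -0.2058 dz 0.0159
0.72 u -0.0025 z 0.1858  dy -0.2135 dz 0.0222
0.66 u -0.0099 z 0.1790  dy -0.2208 dz 0.0290
0.6 u -0.0168 z 0.1718  dy -0.2277 dz 0.0363
0.54 u -0.0232 z 0.1642  dy -0.2342 dz 0.0439
0.48 u -0.0292 z 0.1562  dy -0.2401 dz 0.0519
0.42 u -0.0347 z 0.1479  dy -0.2456 dz 0.0602
0.36 u -0.0397 z 0.1392  dy -0.2506 dz 0.0689
0.3 u -0.0441 z 0.1303  dy -0.2551 dz 0.0778
0.24 u -0.0480 z 0.1211  dy -0.2590 dz 0.0870
0.18 u -0.0514 z 0.1117  dy -0.2623 dz 0.0964
0.12 u -0.0542 z 0.1021  dy -0.2651 dz 0.1060
0.06 u -0.0564 z 0.0924  dy -0.2673 dz 0.1157
0.0 u -0.0580 z 0.0825  dy -0.2689 dz 0.1256
```

>>> step_arm --series '[0,-0.025,-0.004,0,0,-0.045,-0.008,0,0,-0.055,-0.01,0,0,-0.064,-0.012,0,0,-0.074,-0.014,0,0,-0.084,-0.016,0,0,-0.094,-0.017,0,0,-0.104,-0.017,0]'

```text
time: 31.68
tool_pos: [0.5213, 0.199, 0.2354]
tcp_rot: [-0.169, 3.133, 0.007]
wrist_force: [0.8, 6.4, 1.5]
width: 0.001
grip_force: 2.9
```

```bash
python3 hood.py|sed -n '1p;7,18p'
```

```text
box xy [0.0013 0.1105] z 0.2354 [0.8 6.4 1.5] 0.0007015979452966892
1.5 u 0.1173 z 0.2266  dy 0.0068 dz 0.0088
1.44 u 0.1073 z 0.2270  dy -0.0032 dz 0.0085
1.38 u 0.0973 z 0.2267  dy -0.0132 dz 0.0087
1.32 u 0.0874 z 0.2258  dy -0.0231 dz 0.0096
1.26 u 0.0775 z 0.2243  dy -0.0330 dz 0.0111
1.2 u 0.0677 z 0.2223  dy -0.0428 dz 0.0132
1.14 u 0.0581 z 0.2196  dy -0.0524 dz 0.0158
1.08 u 0.0486 z 0.2164  dy -0.0618 dz 0.0190
1.02 u 0.0394 z 0.2126  dy -0.0711 dz 0.0228
0.96 u 0.0304 z 0.2083  dy -0.0801 dz 0.0271
0.9 u 0.0217 z 0.2034  dy -0.0888 dz 0.0320
0.84 u 0.0133 z 0.1981  dy -0.0972 dz 0.0374
```

>>> step_arm --series '[0,-0.012,0.005,0,0,-0.022,0.008,0,0,-0.032,0.01,0,0,-0.042,0.013,0,0,-0.052,0.016,0,0,-0.061,0.019,0,0,-0.07,0.023,0,0,-0.079,0.027,0]'

```text
time: 32.67
tool_pos: [0.5304, 0.1191, 0.2092]
tcp_rot: [-0.169, 3.131, 0.003]
wrist_force: [0.7, 1.7, 5.7]
width: 0.003
grip_force: 2.3
```

```bash
python3 hood.py|sed -n '1p;14,25p'
```

```text
box xy [0.0017 0.0301] z 0.2092 [0.7 1.7 5.7] 0.003108742574451602
1.08 u 0.0486 z 0.2164  dy 0.0185 dz -0.0072
1.02 u 0.0394 z 0.2126  dy 0.0093 dz -0.0034
0.96 u 0.0304 z 0.2083  dy 0.0003 dz 0.0009
0.9 u 0.0217 z 0.2034  dy -0.0085 dz 0.0058
0.84 u 0.0133 z 0.1981  dy -0.0169 dz 0.0111
0.78 u 0.0052 z 0.1922  dy -0.0250 dz 0.0170
0.72 u -0.0025 z 0.1858  dy -0.0327 dz 0.0234
0.66 u -0.0099 z 0.1790  dy -0.0400 dz 0.0302
0.6 u -0.0168 z 0.1718  dy -0.0469 dz 0.0374
0.54 u -0.0232 z 0.1642  dy -0.0533 dz 0.0450
0.48 u -0.0292 z 0.1562  dy -0.0593 dz 0.0530
0.42 u -0.0347 z 0.1479  dy -0.0648 dz 0.0613
```

>>> step_arm --series '[0,-0.008,0.006,0,0,-0.017,0.011,0,0,-0.025,0.017,0,0,-0.033,0.023,0,0,-0.04,0.03,0,0,-0.047,0.037,0,0,-0.053,0.045,0,0,-0.059,0.053,0]'

```text
time: 33.67
tool_pos: [0.5345, 0.0594, 0.1523]
tcp_rot: [0.17, -3.136, 0.0]
wrist_force: [0.6, -1.3, 3.4]
width: 0.001
grip_force: 1.5
```

```bash
python3 hood.py|sed -n '1p;22,35p'
```

```text
box xy [-0.0008 -0.0297] z 0.1523 [ 0.6 -1.3  3.4] 0.000799643857905181
0.6 u -0.0168 z 0.1718  dy 0.0130 dz -0.0195
0.54 u -0.0232 z 0.1642  dy 0.0065 dz -0.0119
0.48 u -0.0292 z 0.1562  dy 0.0005 dz -0.0039
0.42 u -0.0347 z 0.1479  dy -0.0050 dz 0.0045
0.36 u -0.0397 z 0.1392  dy -0.0100 dz 0.0131
0.3 u -0.0441 z 0.1303  dy -0.0144 dz 0.0221
0.24 u -0.0480 z 0.1211  dy -0.0183 dz 0.0313
0.18 u -0.0514 z 0.1117  dy -0.0217 dz 0.0407
0.12 u -0.0542 z 0.1021  dy -0.0245 dz 0.0503
0.06 u -0.0564 z 0.0924  dy -0.0267 dz 0.0600
0.0 u -0.0580 z 0.0825  dy -0.0283 dz 0.0698
```

>>> step_arm --series '[0,-0.005,0.006,0,0,-0.009,0.013,0,0,-0.013,0.02,0,0,-0.016,0.027,0,0,-0.019,0.034,0,0,-0.022,0.041,0,0,-0.024,0.048,0,0,-0.026,0.055,0]'

```text
time: 34.67
tool_pos: [0.5374, 0.034, 0.0977]
tcp_rot: [0.17, -3.136, -0.0]
wrist_force: [-0.6, 1.0, 2.3]
width: 0.002
grip_force: 0.8
```

```bash
python3 hood.py|sed -n '1p;29,35p'
```

```text
box xy [-0.0006 -0.0553] z 0.0977 [-0.6  1.   2.3] 0.0021763202983152677
0.18 u -0.0514 z 0.1117  dy 0.0039 dz -0.0140
0.12 u -0.0542 z 0.1021  dy 0.0011 dz -0.0044
0.06 u -0.0564 z 0.0924  dy -0.0011 dz 0.0053
0.0 u -0.0580 z 0.0825  dy -0.0027 dz 0.0152
```

>>> step_arm --series '[0,0,0.004,0,0,-0.001,0.008,0,0,-0.002,0.011,0,0,-0.002,0.014,0,0,-0.002,0.015,0,0,-0.002,0.016,0]'

```text
time: 35.42
tool_pos: [0.5379, 0.032, 0.0825]
tcp_rot: [0.17, -3.137, 0.0]
wrist_force: [-2.7, -1.2, 7.7]
width: -0.0
grip_force: 4.0
```

>>> step_arm --series '[0,0,0.002,0,0,0,0.003,0,0,0,0.003,0]'

```text
time: 35.8
tool_pos: [0.538, 0.032, 0.0824]
tcp_rot: [0.17, -3.137, 0.0]
wrist_force: [-9.6, -2.1, 20.5]
width: -0.0
grip_force: 10.5
```

>>> step_arm --series '[0,0,-0.05,0,0,0.03,-0.1,0,0,0.085,-0.14,0,0,0.14,-0.15,0,0.015,0.195,-0.15,0,0.03,0.25,-0.15,0,0.035,0.295,-0.15,0,0.035,0.295,-0.15,0]' --gripper 0.5

```text
time: 36.8
tool_pos: [0.4699, 0.3247, 0.229]
tcp_rot: [0.177, -3.136, -0.002]
wrist_force: [0.1, -0.2, 0.7]
width: 0.495
grip_force: 0.0
```

Run:
```python
from h import *
p=cam("wrist");save(p,"w3");print(monitor.read_state()["tool_pos"],monitor.read_state()["q"])
for d in viewer.spot_point(p,"timer_grip")[:2]:print(d["score"],np.round(d["point"]),np.round(ray(p,d["point"],.077),4))
q=cam("scene")
for n,c in(("s",q),):
  for l,z in(("hood_edge",.0825),):
    for d in viewer.spot_point(c,l)[:1]:print(n,l,d["score"],np.round(d["point"]),np.round(proj(c,[*slot(0,-.098),.0825])))
```

```text
[0.47039925 0.32296283 0.22886133] [ 5.57932365e-01  6.93103341e-02  1.83375107e+00  1.24815304e-04
  1.23905709e+00 -1.12422355e+00]
0.67 [286. 215.] [0.4903 0.3309 0.077 ]
s hood_edge 0.66 [290. 203.] [291. 201.]
```

View pics/w3.png

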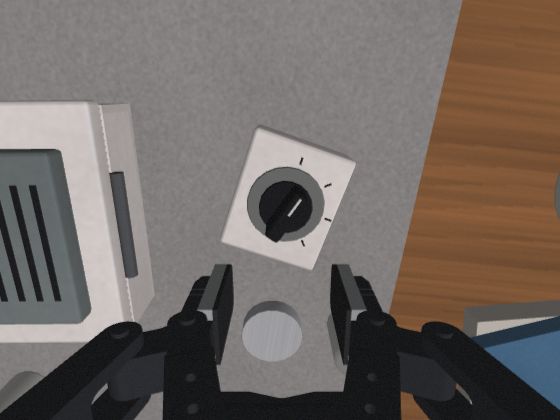

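Run:
```python
from h import *
p=cam("wrist");save(p,"w4",(235,150,335,250),6)
print(proj(p,[.49,.33,.05]),proj(p,[.49,.33,.084]))
for px,z in(((286,204),.05),((286,204),.06),((290,215),.084),((301,199),.084),((289,217),.084)):print(px,z,np.round(ray(p,px,z),4))
```

```text
[288.91513949 204.08414908] [289.73481178 215.82425219]
(286, 204) 0.05 [0.4902 0.3273 0.05  ]
(286, 204) 0.06 [0.4872 0.3268 0.06  ]
(290, 215) 0.084 [0.4892 0.3301 0.084 ]
(301, 199) 0.084 [0.4744 0.3376 0.084 ]
(289, 217) 0.084 [0.4911 0.3295 0.084 ]
```

View pics/w4.png

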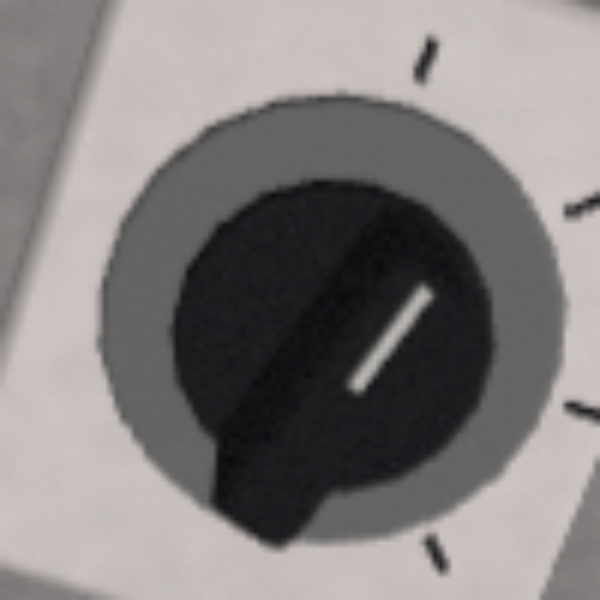

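Run:
```python
from h import *
p=cam("wrist")
c=ray(p,(290.5,205.8),.052);a=ray(p,(306.7,198),.084);b=ray(p,(293.7,215),.084);d=a-b
print(c,a,b,np.degrees(np.arctan2(d[1],d[0])), "offset of axis from mark line",np.cross(d[:2]/np.linalg.norm(d),(c-b)[:2]))
h=np.arctan2(d[1],d[0])+np.pi/2
go(.4905,.330,.12,h);go(.4905,.330,.062,h)
```

```text
[0.49110272 0.33133681 0.052     ] [0.47323842 0.34199888 0.084     ] [0.48912765 0.33302707 0.084     ] 150.5488739204133 offset of axis from mark line 0.000500733698419976
shift [-0.0198  0.0075  0.1091] turn 0.621 q6 -0.46
shift [-0.0198  0.0075  0.1671] turn 0.621 q6 -0.46<stdin>:4: DeprecationWarning: Arrays of 2-dimensional vectors are deprecated. Use arrays of 3-dimensional vectors instead. (deprecated in NumPy 2.0)
```

>>> step_arm --series '[-0.005,0.002,0.03,0.155,-0.01,0.004,0.06,0.31,-0.015,0.006,0.08,0.465,-0.0205,0.0088,0.1,0.621,-0.0205,0.0088,0.1,0.621,-0.0205,0.0088,0.13,0.621,-0.0205,0.0088,0.165,0.621,-0.0205,0.0088,0.165,0.621]'

```text
time: 38.1
tool_pos: [0.4887, 0.3307, 0.0624]
tcp_rot: [-0.793, -3.036, 0.006]
wrist_force: [-1.4, -0.8, -0.6]
width: 0.501
grip_force: 0.0
```

Run:
```python
from h import *
go(.4911,.3313,.063,np.radians(150.5+90))
```

```text
shift [-0.0018  0.0016 -0.0006] turn 0.004 q6 -0.46
```

Close on the grip.

>>> step_arm --series '[-0.001,0.001,0,0,-0.001,0.001,0,0,-0.001,0.001,0,0,-0.001,0.001,0,0,-0.001,0.001,0,0,-0.001,0.001,0,0]' --gripper 0

```text
time: 38.85
tool_pos: [0.4918, 0.3307, 0.0666]
tcp_rot: [0.794, 3.039, -0.006]
wrist_force: [-4.9, -9.0, 7.1]
width: 0.152
grip_force: 41.9
```

>>> step_arm --series '[0,0,0,0.16,0,0,0,0.32,0,0,0,0.48,0,0,0,0.64,0,0,0,0.8,0,0,0,0.96,0,0,0,1.12,0,0,0,1.28]'

```text
time: 39.85
tool_pos: [0.491, 0.3303, 0.0666]
tcp_rot: [2.456, 1.956, -0.008]
wrist_force: [-6.1, -10.8, 10.1]
width: 0.152
grip_force: 42.2
```

>>> step_arm --series '[0,0,0,0.16,0,0,0,0.32,0,0,0,0.48,0,0,0,0.6,0,0,0,0.7,0,0,0,0.76,0,0,0,0.8]'

```text
time: 40.72
tool_pos: [0.4906, 0.3306, 0.0666]
tcp_rot: [3.021, 0.85, -0.007]
wrist_force: [-8.0, -9.3, 9.8]
width: 0.151
grip_force: 42.2
```

```bash
python3 -c "
from h import *
s=monitor.read_state();print(s['q'],s['torque'],s['joint_torque'])"
```

```text
[ 0.55213907  0.26474786  1.92932595 -0.00252454  0.95262097  1.57559584] [-1.63647706  1.20806061  0.04227261] [  2.05522232 -41.99447393 -34.23991442   1.19226962  -3.90761733
  -0.22154979]
```

>>> step_arm --series '[0,0,0,0.05,0,0,0,0.1,0,0,0,0.1]'

```text
time: 41.1
tool_pos: [0.4906, 0.3306, 0.0666]
tcp_rot: [3.056, 0.706, -0.006]
wrist_force: [-8.0, -8.9, 10.5]
width: 0.155
grip_force: 58.7
```

```bash
python3 -c "
from h import *
s=monitor.read_state();print(s['q'][5],s['torque'],s['joint_torque'][5])"
```

```text
1.6715063972628486 [-1.54499699  1.3322795   1.44775999] 1.601700782775879
```

Torque rose to 1.45 N m, so the dial is on its stop. I'll release and retreat.

>>> step_arm --series '[0,0,0,0,0,0,0,0,0,0,0,0,0,0,-0.04,0,0,0,-0.1,0,0,0,-0.16,0,0,0,-0.18,0,0,0,-0.18,0]' --gripper 0.5

```text
time: 42.1
tool_pos: [0.4931, 0.3337, 0.2464]
tcp_rot: [-3.061, -0.699, -0.006]
wrist_force: [0.3, 0.6, -1.4]
width: 0.496
grip_force: 0.0
```

Run:
```python
from h import *
p=cam("wrist");save(p,"w5");q=cam("top");save(q,"t5",scale=1.4)
for px,C,w,h,a in blues(q,.036):print(np.round(px),np.round(C[:2],4),round(w),round(h),round(a,1))
```

```text
[311. 291.] [ 0.3308 -0.1168] 62 20 32.0
[356. 285.] [ 0.3448 -0.238 ] 60 18 48.3
[313. 194.] [ 0.5959 -0.1241] 38 38 -45.4
[285.  94.] [ 0.8849 -0.0497] 156 155 11.2
```

View pics/w5.png

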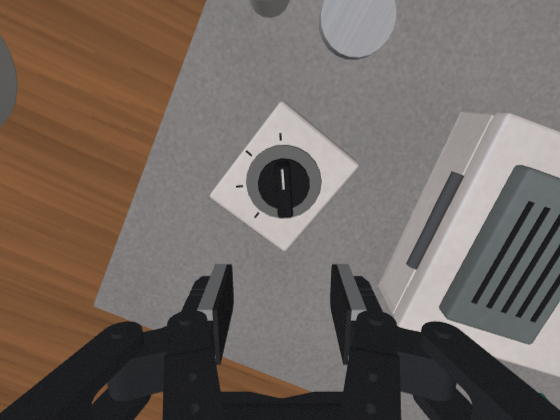

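View pics/t5.png

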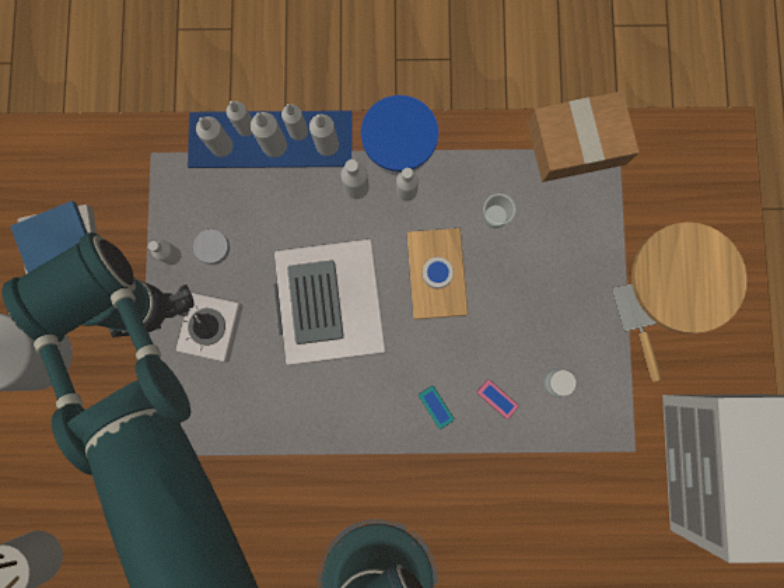

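The dial mark at w5 (283,178) points at the last tick, (281,136). The hood is flat shut, the disc is on the board at top px (438,272), and the bystanders have not moved. Time to hand in.

```bash
python3 -c "
from workcell import job
print(job.finish_job())"
```

```text
the job is handed in; nothing more can be done
None
```

I've handed the job in: the one disc is on the board, all four bars are in the box, the hood closed gently, the dial is at its clockwise stop and the bystanders look unmoved; the hand-in gave no pass/fail verdict.

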